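# Scrape tile chips off the caddy into its drawer and tidy up

## Task

Chips of broken tile lie on top of the little drawer caddy: take the scraper out of its slotted stand and use its blade to wipe all five chips over the caddy's front edge into the open drawer, without touching the chips with the fingers. Then put the scraper back in the stand with its blade fully down in the slot, and push the drawer fully shut with the chips inside. Leave the detergent tub, the glass cup and the clothespegs where they are.

Things in the scene. Friction and masses are not known exactly. Their poses are not given: they have to be found in the camera images.
- caddy: Fixed grey plastic drawer caddy, 170 mm deep (x), 138 wide (y), 66 high to its flat top. Origin on the cabinet top under the middle of its front face; x points from front to back, away from the open drawer, z up. The top has 8 mm high lips along both sides (110 mm clear between them) and along the back (inner face at x = 164 mm), but none at the front edge (x = 0).
- caddy_edge (a point): Middle of the front edge of the caddy's flat top, on the upper surface (66 mm above the cabinet top). Axes as the caddy's. Chips pushed over this edge fall into the open drawer.
- drawer (a joint): White drawer of the caddy, sliding out along the caddy's -x: 0 = fully shut, grows in metres as it is pulled out, at most 0.1. It starts 70 to 95 mm open; it slides with about 1.2 N of friction.
- drawer_in (a point): Centre of the drawer's inner floor, 10 mm above the cabinet top; moves with the drawer, axes as the caddy's. The inside is 136 mm long (x), 120 mm wide (y) and 40 mm deep.
- drawer_front (a point): Middle of the outer face of the drawer's flat front panel, 40 mm above the cabinet top; moves with the drawer. The panel is 8 mm thick, 138 mm wide, and reaches from 5 to 57 mm above the cabinet top, with no projecting handle; push it along the caddy's +x.
- scraper: Scraper block: flat steel blade 90 mm wide (y), 5 mm thick (x), its lower 32 mm free, below a wooden handle block 24 mm thick (x), 72 wide (y), 48 high. Origin in the middle of the blade's lower edge; z points up to the handle, which spans z = 32 to 80 mm. About 160 g. A half turn about z makes no difference.
- scraper_grip (a point): Point in the middle of the scraper's handle, 60 mm above the blade's lower edge; grip here from above, across the 24 mm thickness (x).
- stand: Fixed wooden block 64 mm (x) by 130 (y) by 45 high with a vertical, centred slot in its top, 9 mm wide (x), 97 long (y), 40 deep. Origin under the block's centre. The scraper starts in it; fully down, the handle's shoulders rest on the block's top and the blade's lower edge is 13 mm above the cabinet top.
- chip0: Loose chip of reddish tile, about 20 mm by 16 mm, 8 mm thick, 10 g; origin in the middle of its underside. It starts on the caddy's top, 20 to 95 mm behind the front edge, like the other four.
- chip1: Loose chip of reddish tile, about 20 mm by 16 mm, 8 mm thick, 10 g; origin in the middle of its underside. As chip0.
- chip2: Loose chip of reddish tile, about 20 mm by 16 mm, 8 mm thick, 10 g; origin in the middle of its underside. As chip0.
- chip3: Loose chip of reddish tile, about 20 mm by 16 mm, 8 mm thick, 10 g; origin in the middle of its underside. As chip0.
- chip4: Loose chip of reddish tile, about 20 mm by 16 mm, 8 mm thick, 10 g; origin in the middle of its underside. As chip0.
- tub: Closed white detergent tub with a twist cap, 96 mm across, 100 mm high, loose; bystander. Origin under its centre.
- cup: Glass cup, 68 mm across, 85 mm high, loose; bystander. Origin under its centre.
- peg_a: Wooden clothespeg lying on the cabinet top, 72 mm long (x), 14 mm wide, 10 mm high; bystander. Origin under its centre.
- peg_b: Another such clothespeg; bystander.
There are look-alikes about, which are no part of the job. Of the things like the stand, leave any that is purple or yellow; of the rest the larger one is meant.

How it is judged:
By the outcome, as a careful person would: the job done as asked, in the order asked, and still so for the second after the job is handed in, with the robot touching nothing.
It also fails if it takes over 62 s, if anything falls off the work surface, if the arm or the gripper's body presses on something with over 40 N, if the wrist force passes 120 N, or if a joint passes its speed limit or range.

## Robot

A 7-joint arm with a two-finger parallel gripper is mounted at the origin on the work surface. World frame = base frame: x ahead of the robot, y to its left, z up, the work surface at z = 0. Lengths are in m, angles in rad, forces in N, time in s.
With the tool pointing down it reaches from about 0.425 to 0.925 m from the base axis. Payload 6.8 kg.
Tool frame: the origin (TCP) lies midway between the tips of the shut fingers; the grasp point (between the pads) lies 19 mm behind it (r.grip_depth is the distance from the TCP to the grasp point, in m); z points along the fingers, y is the line along which they close (so a half turn about z gives the same grasp; the last joint's range is limited). The gripper opens to 85 mm and grips with 20 to 120 N. Pads are 22 mm wide; open, the fingers measure 114 mm over their backs; the gripper's body (76 mm by 85 mm) begins 54 mm behind the grasp point. The pads swing forward as they close: fully open they stand 13 mm farther back than shut.
Start: joints at [1.066, 0.477, 0.022, 1.555, -0.011, 1.109, -0.083], TCP at [0.261, -0.623, 0.231] pointing down, gripper open.
Joint ranges: [-2.96, 2.96], [-0.34, 2.1], [-1.41, 1.46], [0.24, 2.44], [-1.37, 4.51], [0.17, 1.92], [-2.96, 2.96]. Speed limits (rad/s): [2.39, 2.39, 3.14, 3.14, 3.14, 3.14, 3.14].

## Interface

Orientations are given as a rotation vector (axis times angle).
In Python, from bench import telemetry, grab_frame, calibration, order, silhouettes, r gives the robot as it stands.
- The arm moves only by the tool apply_moves, never from a script. Its argument "moves" is a list of rows, each a list of 7 numbers: the turn, a rotation vector about the tool's x, y, z scaled (see below), then the shift along the tool's x, y, z scaled (see below), then the opening, from -1 (shut) to 1 (fully open). A call has exactly 8 rows; each row shifts and turns the commanded pose from where the row before left it, along the tool's axes as they then stand; what a row does not reach is not made up. The controller multiplies each number of a shift by 1000 mm and each number of a turn by 6 degrees. A row lasts 1/12 s, in which the tool goes at most 41.7 mm and 7.16 degrees, less where a joint would pass 70% of its speed; a pose out of reach is approached as far as the arm can. A call with a number of a shift or a turn outside -1 to 1 is refused whole. A call with a gripper value outside its range is refused whole. The fingers move at their own pace and stop on an object; "grip_force" is the grip in N (left out, the last holds). Time passes only in rows, so rows that do not move let the fingers close, or fill a call up. It gives the time, the measured TCP pose, the force, the opening and the grip force at its end, in the units of the state.
- telemetry.get_obs(): the state, without advancing time (a new reading comes with each control period).
- grab_frame(name): name is "scene" or "top" or "wrist"; returns the picture (400x640x3 uint8, blue, green, red); there is no depth.
- calibration(name): a dict with "fx", "fy", "cx", "cy" (pixels), "world_from_camera" (4x4, takes a point from camera to world coordinates); the wrist camera has in their place "mount" (4x4, takes a point from camera to tool coordinates, whose origin is the TCP and whose axes are the flange's). Camera axes: x right, y down, z forward; pixel columns grow to the right and rows downward; lengths in m; the calibration is good to about 2 mm. The wrist camera is an equidistant fisheye: a pixel r from the principal point sees the ray r / f radians off the axis. A picture is of the moment at which its call begins: read the wrist's pose just before it. calibration takes no time and is no camera call.
- order.hand_in(): hands the job in; it is judged then, once.
Trained networks look in the newest picture that a camera, given by its name, has taken for a name from the list of things; names that differ only in an ending like _2 or _b are one class to them, and where a whole thing is asked for, a point or a joint stands for the part that bears it (a point fixed in the world has none). Each returns a list of dicts, best first, with "p" (0 to 1); they miss things now and then, are a little off and sometimes report something else, mostly with a low value. They report only what shows in the picture. A call takes as long as a camera call. They do not tell look-alikes from the thing itself.
- silhouettes(thing, camera): "mask" (400x640 bool, what is visible of it) and "extent" ([centre column, centre row, width, height] in pixels, round what is visible of it).
The state is a dict: "clock": time; "joints": joint angles; "qvel": joint speeds; "tau": joint torques, N m; "tcp_pos": TCP position; "orientation": TCP orientation; "contact_force": force on the tool from outside, world axes, zero at the start; "moment": the same for the moment, N m; "grip_width": finger opening in m; "gripper_force": force on a finger pad.
Only numpy, scipy, OpenCV 4.12 (cv2) and the standard library are available. Lean on these libraries where they do the work, as an engineer would, in place of code of your own. Each camera call takes 0.05 s, during which the arm holds its last target. There are 200 camera calls.

## Working session

There is one attempt and no reset: what is moved stays moved. The work goes in short steps, Python scripts to look and compute and a tool call to move; the robot and the scene stay as the last step left them, time stands still between calls to the robot, and variables do not carry over. Pictures are saved under pics/ and viewed, at most 10 in all, crops included, and the job is handed in when it is done.

Besides the shell and the picture viewer there is one more tool, called as name([rows], argument=value, ...), one row to a line, values as JSON. apply_moves: Moves the arm, as the interface text tells. Its arguments: {"type":"object","properties":{"moves":{"type":"array"},"grip_force":{"type":"number"}},"required":["moves"]}

```bash
mkdir -p pics; ls
python3 - <<'E'
from bench import telemetry, grab_frame, calibration
import cv2,numpy as np
np.set_printoptions(precision=4,suppress=True)
o=telemetry.get_obs();print({k:o[k] for k in('clock','tcp_pos','orientation','grip_width')})
for n in('scene','top'):
    cv2.imwrite(f'pics/{n}0.png',grab_frame(n)); print(n,calibration(n))
print(calibration('wrist'))
E
```

```text
pics
{'clock': 0.0, 'tcp_pos': array([ 0.2606, -0.622 ,  0.2303]), 'orientation': array([-3.0782, -0.6188,  0.0008]), 'grip_width': 0.08580519272571892}
scene {'fx': 400.5805434020135, 'fy': 400.5805434020135, 'cx': 316.81863586108614, 'cy': 200.13615407170818, 'world_from_camera': array([[ 0.3455,  0.7259, -0.5947,  1.1718],
       [ 0.9383, -0.2752,  0.2092, -0.1388],
       [-0.0118, -0.6303, -0.7763,  0.8986],
       [ 0.    ,  0.    ,  0.    ,  1.    ]])}
top {'fx': 364.6349018411098, 'fy': 364.6349018411098, 'cx': 322.92447472700945, 'cy': 200.04429085361326, 'world_from_camera': array([[-0.0092, -0.9984,  0.0552,  0.5124],
       [-0.9996,  0.0078, -0.0258,  0.0783],
       [ 0.0253, -0.0554, -0.9981,  0.9698],
       [ 0.    ,  0.    ,  0.    ,  1.    ]])}
{'fx': 309.70691628693146, 'fy': 309.70691628693146, 'cx': 317.54485467040183, 'cy': 197.1277675740633, 'mount': array([[ 0.0001, -0.9534, -0.3017,  0.0762],
       [ 1.    ,  0.0002, -0.0001,  0.0012],
       [ 0.0001, -0.3017,  0.9534, -0.1419],
       [ 0.    ,  0.    ,  0.    ,  1.    ]])}
```

View pics/scene0.png

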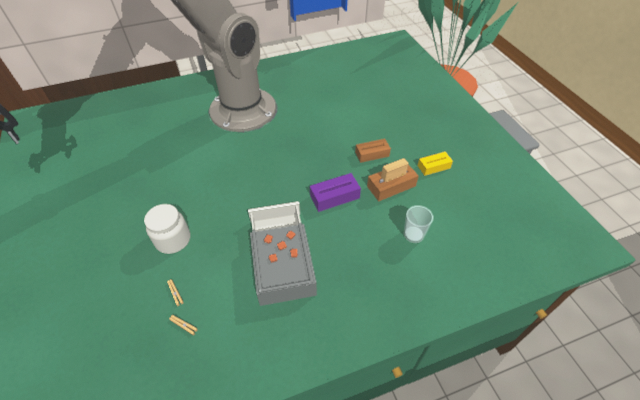

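View pics/top0.png

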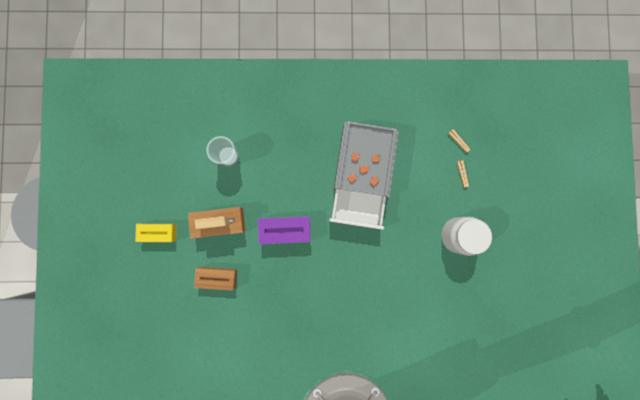

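The things that could be the stand in the top view are the brown block holding the scraper at (216,222), a smaller brown one at (215,279), a purple one at (284,230) and a yellow one at (155,233). I choose the larger brown one at (216,222). The caddy is at (367,160), with its drawer opening toward the robot at (360,208). The five chips are around (364,168).

```bash
cat > h.py <<'E'
from bench import telemetry, grab_frame, calibration, silhouettes
import cv2,numpy as np
from scipy.optimize import minimize
from scipy.spatial.transform import Rotation as R
np.set_printoptions(precision=4,suppress=True)
C={n:calibration(n) for n in('scene','top')}
def proj(n,P):
    c=C[n];T=np.linalg.inv(c['world_from_camera']);q=np.asarray(P)@T[:3,:3].T+T[:3,3]
    return np.c_[c['fx']*q[:,0]/q[:,2]+c['cx'],c['fy']*q[:,1]/q[:,2]+c['cy']]
def unproj(n,uv,z):
    c=C[n];W=c['world_from_camera'];d=W[:3,:3]@np.array([(uv[0]-c['cx'])/c['fx'],(uv[1]-c['cy'])/c['fy'],1])
    return W[:3,3]+d*(z-W[2,3])/d[2]
def box(x0,x1,y0,y1,z0,z1): return np.array([[x,y,z] for x in(x0,x1) for y in(y0,y1) for z in(z0,z1)])
def render(n,boxes,p,s=4):
    c,sn=np.cos(p[2]),np.sin(p[2]);m=np.zeros((400*s,640*s),np.uint8)
    for b in boxes:
        w=np.c_[p[0]+c*b[:,0]-sn*b[:,1],p[1]+sn*b[:,0]+c*b[:,1],b[:,2]]
        h=cv2.convexHull(((proj(n,w)+.5)*s*16-8).round().astype(np.int32));cv2.fillConvexPoly(m,h,255,shift=4)
    return cv2.resize(m,(640,400),interpolation=cv2.INTER_AREA)/255.
def fit(masks,boxes,p0):
    def cost(p): return sum(1-np.minimum(r,m).sum()/np.maximum(r,m).sum() for n,m in masks.items() for r in[render(n,boxes,p)])
    best=None
    for d in(.0,.15,-.15):
        s=np.array([p0]+[np.add(p0,e) for e in([.02,0,0],[0,.02,0],[0,0,.1])]);s[:,2]+=d
        q=minimize(cost,p0,method='Nelder-Mead',options=dict(initial_simplex=s,xatol=1e-4,fatol=1e-4))
        if best is None or q.fun<best.fun: best=q
    return best.x,best.fun
STAND=[box(-.032,.032,-.065,.065,0,.045)]
SCR=[box(-.012,.012,-.036,.036,.045,.093)]
CAD=[box(0,.17,-.069,.069,0,.074)]
E
python3 - <<'E'
from h import *
F={n:grab_frame(n) for n in C}
S={}
for t in('caddy','drawer','stand','scraper','chip0','cup','tub'):
    for n in C:
        S[t,n]=silhouettes(t,n)
        print(t,n,[(round(d['p'],2),np.round(d['extent']).astype(int).tolist(),int(d['mask'].sum())) for d in S[t,n]])
import pickle;pickle.dump((F,S),open('s.pkl','wb'))
a=cv2.resize(F['top'][195:305,120:320],None,fx=3,fy=3,interpolation=cv2.INTER_CUBIC)
b=cv2.resize(F['scene'][120:240,300:500],None,fx=3,fy=3,interpolation=cv2.INTER_CUBIC)[:260]
cv2.imwrite('pics/crop.png',np.vstack([a,b]))
E
```

```text
caddy scene [(0.89, [282, 251, 73, 106], 4960)]
caddy top [(0.86, [365, 175, 65, 109], 5305)]
drawer scene [(0.81, [275, 218, 56, 36], 1175)]
drawer top [(0.82, [356, 210, 52, 43], 1671), (0.74, [212, 224, 40, 11], 345)]
stand scene [(0.98, [334, 192, 51, 37], 1262), (0.88, [372, 150, 34, 23], 612), (0.83, [436, 164, 36, 20], 534), (0.73, [394, 182, 50, 32], 810)]
stand top [(0.97, [216, 281, 40, 24], 825), (0.69, [284, 231, 52, 27], 1335), (0.64, [155, 233, 42, 18], 674), (0.55, [217, 225, 59, 32], 995), (0.34, [459, 143, 20, 16], 155), (0.26, [355, 211, 58, 42], 1697), (0.18, [215, 222, 42, 13], 358)]
scraper scene [(0.89, [393, 172, 28, 23], 434), (0.16, [283, 250, 68, 106], 5088)]
scraper top [(0.78, [214, 221, 41, 13], 352)]
chip0 scene [(0.65, [282, 247, 12, 9], 57), (0.47, [269, 240, 6, 11], 54), (0.42, [292, 236, 11, 7], 67)]
chip0 top [(0.6, [377, 159, 6, 9], 50), (0.59, [362, 172, 10, 9], 73), (0.4, [350, 181, 3, 6], 41), (0.37, [353, 159, 4, 9], 51)]
cup scene [(0.96, [417, 225, 29, 37], 855)]
cup top [(0.92, [223, 152, 30, 32], 709), (0.45, [466, 238, 51, 37], 1539), (0.34, [365, 175, 67, 107], 5109)]
tub scene [(0.85, [166, 229, 45, 49], 1702)]
tub top [(0.62, [466, 238, 53, 34], 1481)]
```

View pics/crop.png

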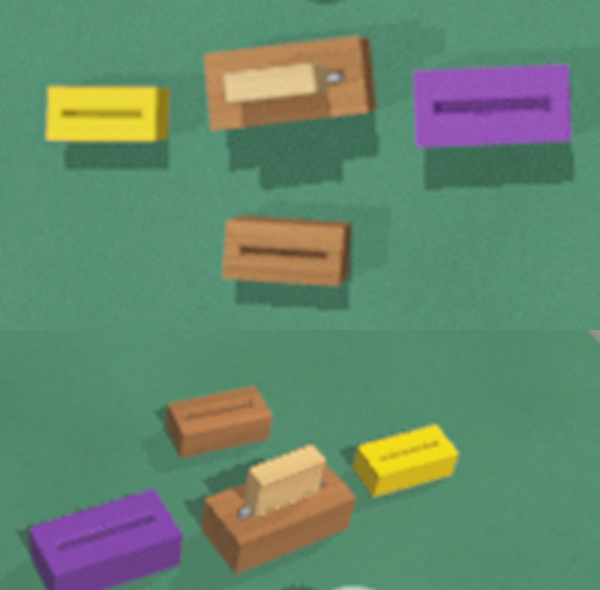

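The crop shows the scraper seated in the larger brown stand, at about (290,85) in the upper half, with the small brown, yellow and purple look-alikes around it. That confirms the choice. Next I fit the poses from colour masks.

Run:
```python
from h import *
import pickle
F,S=pickle.load(open('s.pkl','rb'))
H={n:cv2.cvtColor(F[n],cv2.COLOR_BGR2HSV) for n in F}
roi={'stand':{'top':(186,203,248,243),'scene':(362,156,421,200)},'cad':{'top':(325,115,405,235),'scene':(240,195,322,305)}}
def reg(m,r): z=np.zeros_like(m);x0,y0,x1,y1=r;z[y0:y1,x0:x1]=m[y0:y1,x0:x1];return z.astype(float)
green=lambda h:(h[...,0]>60)&(h[...,0]<95)&(h[...,1]>95)
sm={n:reg((H[n][...,0]<28)&(H[n][...,1]>70)|(~green(H[n])),roi['stand'][n]) for n in F}
cm={n:reg(~green(H[n]),roi['cad'][n]) for n in F}
chip={n:reg(((H[n][...,0]<14)|(H[n][...,0]>172))&(H[n][...,1]>110),roi['cad'][n]) for n in F}
for n in F: print(n,sm[n].sum(),cm[n].sum(),chip[n].sum())
p0=unproj('top',(216,222),.045)
for use in(['top'],['scene'],['top','scene']):
    print('stand',use,fit({n:sm[n] for n in use},STAND+SCR,[p0[0],p0[1],.1]))
for n in F: # scraper lateral offset check
    pass
c0=unproj('top',(360,190),.066)
best=None
for o in np.arange(.065,.1,.005):
    q=fit(cm,CAD+[box(-o-.0,-o+.008,-.069,.069,.005,.057),box(-o,0,-.066,.066,.005,.05)],[c0[0],c0[1],-.1])
    print(round(o,3),q)
# chips
for n in F:
    k,l,st,ce=cv2.connectedComponentsWithStats(chip[n].astype(np.uint8))
    print(n,[(st[i,4],unproj(n,ce[i],.071)[:2]) for i in range(1,k) if st[i,4]>8])
for t,z in(('cup',.0),('tub',.0)): print(t,fit({n:S[t,n][0]['mask'].astype(float) for n in F},[np.array([[a*np.cos(k),a*np.sin(k),zz] for k in np.linspace(0,6.28,24) for zz in(0,h)]) for a,h in[(.034,.085) if t=='cup' else (.048,.1)]],[*unproj('top',S[t,'top'][0]['extent'][:2],.05)[:2],0]))
for n in F:
    v=F[n].copy()
    for m in(sm,cm,chip):
        cs,_=cv2.findContours(m[n].astype(np.uint8),0,1);cv2.drawContours(v,cs,-1,(255,0,255),1)
    F[n]=v
cv2.imwrite('pics/seg.png',np.vstack([cv2.resize(F['top'][110:245,180:410],None,fx=2.2,fy=2.2),cv2.resize(F['scene'][150:285,225:455],None,fx=2.2,fy=2.2)]))
```

```text
scene 1681.0 5884.0 241.0
top 1601.0 5818.0 224.0
stand ['top'] (array([0.5094, 0.3285, 0.0991]), np.float64(0.10302139594126225))
stand ['scene'] (array([0.5104, 0.3281, 0.0459]), np.float64(0.17577399722539155))
stand ['top', 'scene'] (array([0.51  , 0.3281, 0.0724]), np.float64(0.2821691706114593))
0.065 (array([ 0.582 , -0.0412, -0.1589]), np.float64(0.203121096524142))
0.07 (array([ 0.5822, -0.0414, -0.1589]), np.float64(0.1733136819771226))
0.075 (array([ 0.5817, -0.0414, -0.1582]), np.float64(0.14312840890875522))
0.08 (array([ 0.5817, -0.0415, -0.1565]), np.float64(0.11121879741806928))
0.085 (array([ 0.5824, -0.0416, -0.1573]), np.float64(0.0818352068300724))
0.09 (array([ 0.5847, -0.042 , -0.1567]), np.float64(0.08500945329125287))
0.095 (array([ 0.5849, -0.0421, -0.1547]), np.float64(0.11605599052761806))
0.1 (array([ 0.5852, -0.0424, -0.1551]), np.float64(0.14564572255317476))
scene [(np.int32(43), array([ 0.6181, -0.0154])), (np.int32(48), array([ 0.6098, -0.071 ])), (np.int32(54), array([ 0.6399, -0.0455])), (np.int32(47), array([ 0.6702, -0.0243])), (np.int32(49), array([ 0.6661, -0.0755]))]
top [(np.int32(41), array([ 0.6697, -0.0248])), (np.int32(44), array([ 0.666, -0.076])), (np.int32(50), array([ 0.6393, -0.0461])), (np.int32(42), array([ 0.617 , -0.0166])), (np.int32(47), array([ 0.6091, -0.0716]))]
cup (array([ 0.6859,  0.3058, -0.1769]), np.float64(0.28658569846339355))
tub (array([ 0.4705, -0.3085, -0.1306]), np.float64(0.26521689806522764))
```

View pics/seg.png

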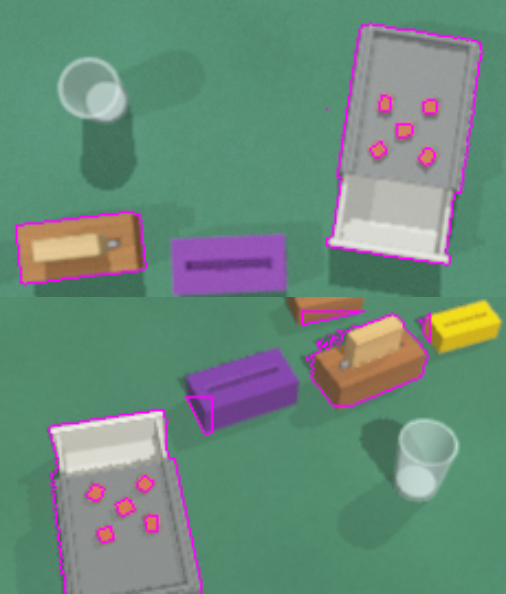

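```bash
cat >> h.py <<'E'
def to(p,a,o=None):
    """tool-axis turn [units of 6deg] then shift [m, in current tool axes AFTER the turn] to reach p, tool x heading a, pointing down"""
    o=o or telemetry.get_obs();M=R.from_rotvec(o['orientation'])
    D=R.from_matrix(np.array([[np.cos(a),np.sin(a),0],[np.sin(a),-np.cos(a),0],[0,0,-1]]))
    print('turn/6deg',np.degrees((M.inv()*D).as_rotvec())/6,'shift',D.inv().apply(np.asarray(p)-o['tcp_pos']),'now',o['tcp_pos'],'t',round(o['clock'],2))
E
python3 - <<'E'
from h import *
import pickle
F,S=pickle.load(open('s.pkl','rb'))
H={n:cv2.cvtColor(F[n],cv2.COLOR_BGR2HSV) for n in F}
roi={'top':(186,203,248,243),'scene':(362,160,419,200)}
sm={}
for n in F:
    x0,y0,x1,y1=roi[n];h=H[n]
    m=((h[...,0]<30)&(h[...,1]>50));z=np.zeros((400,640));z[y0:y1,x0:x1]=m[y0:y1,x0:x1]
    z=cv2.morphologyEx(z,cv2.MORPH_CLOSE,np.ones((5,5)))
    k,l,st,_=cv2.connectedComponentsWithStats(z.astype(np.uint8));sm[n]=(l==1+st[1:,4].argmax())*1.
p0=[.51,.3285,.09]
for use in(['top'],['scene'],['top','scene']):
    q,c=fit({n:sm[n] for n in use},STAND+SCR,p0);print('stand',use,q,c)
# scraper by pale hue
for n in F:
    for d in S['scraper',n][:1]: print(n,'scr',fit({n:d['mask'].astype(float)},SCR,p0))
to([.51,.3285,.2],1.571+.09)
E
```

```text
stand ['top'] [0.5099 0.3277 0.1099] 0.02960250905224049
stand ['scene'] [0.5102 0.3279 0.101 ] 0.042058737642499344
stand ['top', 'scene'] [0.51   0.328  0.1041] 0.07269542540956697
scene scr (array([0.5133, 0.3234, 0.0877]), np.float64(0.12109330327239454))
top scr (array([0.5087, 0.3278, 0.101 ]), np.float64(0.1129037220894572))
turn/6deg [  0.0005  -0.0005 -12.0719] shift [0.9247 0.3337 0.0313] now [ 0.2609 -0.6225  0.2313] t 0.9
```

apply_moves([
  [0,0,-1,0,0,0,1],
  [0,0,-1,0,0,0,1],
  [0,0,-1,0,0,0,1],
  [0,0,-1,0,0,0,1],
  [0,0,-1,0,0,0,1],
  [0,0,-1,0,0,0,1],
  [0,0,-1,0,0,0,1],
  [0,0,-1,0,0,0,1],
])

```text
clock: 1.57
tcp_pos: [0.2608, -0.6226, 0.2313]
orientation: [2.557, 1.825, -0.0]
contact_force: [0.6, -0.2, 0.4]
grip_width: 0.0854
gripper_force: 0.0
```

apply_moves([
  [0,0,-1,0,0,0,1],
  [0,0,-1,0,0,0,1],
  [0,0,-1,0,0,0,1],
  [0,0,-1,0,0,0,1],
  [0,0,-0.2,0,0,0,1],
  [0,0,0,0.033,0.0235,0,1],
  [0,0,0,0.033,0.0235,0,1],
  [0,0,0,0.033,0.0235,0,1],
])

```text
clock: 2.23
tcp_pos: [0.3209, -0.5159, 0.2311]
orientation: [2.109, 2.328, 0.0]
contact_force: [1.0, -0.1, -0.6]
grip_width: 0.0855
gripper_force: 0.0
```

apply_moves([
  [0,0,0,0.033,0.0235,0,1],
  [0,0,0,0.033,0.0235,0,1],
  [0,0,0,0.033,0.0235,0,1],
  [0,0,0,0.033,0.0235,0,1],
  [0,0,0,0.033,0.0235,0,1],
  [0,0,0,0.033,0.0235,0,1],
  [0,0,0,0.033,0.0235,0,1],
  [0,0,0,0.033,0.0235,0,1],
])

```text
clock: 2.9
tcp_pos: [0.4811, -0.2331, 0.2317]
orientation: [2.106, 2.33, 0.0]
contact_force: [0.8, 0.1, -0.3]
grip_width: 0.0855
gripper_force: 0.0
```

apply_moves([
  [0,0,0,0.033,0.0235,0,1],
  [0,0,0,0.0375,0.0046,0,1],
  [0,0,0,0.0375,0.0046,0,1],
  [0,0,0,0.0375,0.0046,0,1],
  [0,0,0,0.0375,0.0046,0,1],
  [0,0,0,0.0375,0.0046,0,1],
  [0,0,0,0.0375,0.0046,0,1],
  [0,0,0,0.0375,0.0046,0,1],
])

```text
clock: 3.57
tcp_pos: [0.5051, 0.0665, 0.2316]
orientation: [2.106, 2.33, 0.0]
contact_force: [0.6, -0.3, -0.0]
grip_width: 0.0852
gripper_force: 0.0
```

apply_moves([
  [0,0,0,0.0375,0.0046,0,1],
  [0,0,0,0.0375,0.0046,0,1],
  [0,0,0,0.0375,0.0046,0,1],
  [0,0,0,0.0375,0.0046,0,1],
  [0,0,0,0.0375,0.0046,0,1],
  [0,0,0,0.0375,0.0046,0,1],
  [0,0,0,0.0375,0.0046,0,1],
  [0,0,0,0,0,0,1],
])

```text
clock: 4.23
tcp_pos: [0.5074, 0.3385, 0.2319]
orientation: [-2.092, -2.337, -0.007]
contact_force: [-0.7, 0.9, 0.9]
grip_width: 0.0855
gripper_force: 0.0
```

Run:
```python
from h import *
o=telemetry.get_obs()
to([.51,.328,.12],1.675,o)
f=grab_frame('wrist');c=calibration('wrist')
M=R.from_rotvec(o['orientation']).as_matrix()@c['mount'][:3,:3];t=o['tcp_pos']+R.from_rotvec(o['orientation']).apply(c['mount'][:3,3])
def pw(P):
    q=(np.asarray(P)-t)@M;r=np.hypot(q[:,0],q[:,1]);th=np.arctan2(r,q[:,2])
    return np.c_[c['cx']+c['fx']*th*q[:,0]/r,c['cy']+c['fx']*th*q[:,1]/r]
for b,col in((STAND[0],(255,0,255)),(SCR[0],(255,255,0))):
    cs,sn=np.cos(.104),np.sin(.104)
    w=np.c_[.51+cs*b[:,0]-sn*b[:,1],.328+sn*b[:,0]+cs*b[:,1],b[:,2]]
    w=w[[1,3,7,5]]
    cv2.polylines(f,[pw(w).round().astype(int)],True,col,1)
cv2.imwrite('pics/w1.png',f)
```

```text
turn/6deg [ 0.0002 -0.0631  0.0608] shift [-0.0107  0.0015  0.1119] now [0.5074 0.3385 0.2319] t 4.23
```

View pics/w1.png

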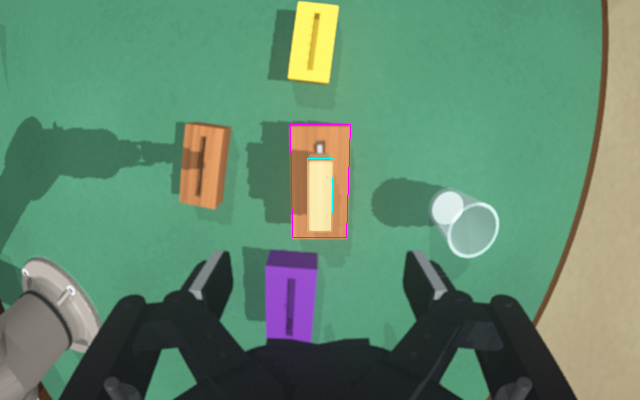

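The wrist view shows the fitted outlines lying tightly on the stand, about (320,180), and on the handle at (320,195). The pose is good, so I descend.

apply_moves([
  [0,-0.06,0.06,-0.01,0.0015,0,1],
  [0,0,0,0,0,0.03,1],
  [0,0,0,0,0,0.03,1],
  [0,0,0,0,0,0.03,1],
  [0,0,0,0,0,0.025,1],
  [0,0,0,0,0,0.02,1],
  [0,0,0,0,0,0,1],
  [0,0,0,0,0,0,1],
])

```text
clock: 4.95
tcp_pos: [0.5132, 0.3159, 0.0958]
orientation: [2.111, 2.319, -0.011]
contact_force: [1.0, 0.2, 0.1]
grip_width: 0.0854
gripper_force: 0.0
```

```bash
python3 -c "
from h import *
to([.51,.328,.053],1.675)"
```

```text
turn/6deg [-0.015   0.0823 -0.0994] shift [ 0.0124 -0.002   0.0428] now [0.5132 0.3159 0.0958] t 4.95
```

apply_moves([
  [0,0.07,-0.07,0.0105,-0.002,0,1],
  [0,0,0,0,0,0.02,1],
  [0,0,0,0,0,0.0225,1],
  [0,0,0,0,0,0,1],
  [0,0,0,0,0,0,1],
  [0,0,0,0,0,0,1],
  [0,0,0,0,0,0,1],
  [0,0,0,0,0,0,1],
])

```text
clock: 5.62
tcp_pos: [0.5106, 0.3296, 0.0553]
orientation: [-2.102, -2.334, -0.005]
contact_force: [0.9, -0.6, 0.6]
grip_width: 0.0854
gripper_force: 0.0
```

```bash
python3 -c "
from h import *
to([.51,.328,.053],1.675)"
```

```text
turn/6deg [ 0.0213 -0.021   0.002 ] shift [-0.0016 -0.0008  0.0023] now [0.5106 0.3296 0.0553] t 5.62
```

apply_moves([
  [0,0,0,-0.001,-0.001,0.001,0.2],
  [0,0,0,0,0,0,-0.3],
  [0,0,0,0,0,0,-1],
  [0,0,0,0,0,0,-1],
  [0,0,0,0,0,0,-1],
  [0,0,0,0,0,0,-1],
  [0,0,0,0,0,0,-1],
  [0,0,0,0,0,0,-1],
], grip_force=60)

```text
clock: 6.28
tcp_pos: [0.5092, 0.3281, 0.053]
orientation: [-2.102, -2.334, -0.002]
contact_force: [0.2, 0.6, 1.9]
grip_width: 0.0231
gripper_force: 59.1
```

apply_moves([
  [0,0,0,0,0,0,-1],
  [0,0,0,0,0,-0.01,-1],
  [0,0,0,0,0,-0.015,-1],
  [0,0,0,0,0,-0.02,-1],
  [0,0,0,0,0,-0.03,-1],
  [0,0,0,0,0,-0.035,-1],
  [0,0,0,0,0,-0.035,-1],
  [0,0,0,0,0,0,-1],
])

```text
clock: 6.95
tcp_pos: [0.5109, 0.331, 0.2063]
orientation: [2.101, 2.334, 0.018]
contact_force: [0.6, 1.8, -1.3]
grip_width: 0.0234
gripper_force: 60.3
```

apply_moves([
  [0,0,0,0,0,0,-1],
  [0,0,0,0,0,0,-1],
  [0,0,0,0,0,0,-1],
  [0,0,0,0,0,0,-1],
  [0,0,0,0,0,0,-1],
  [0,0,0,0,0,0,-1],
  [0,0,0,0,0,0,-1],
  [0,0,0,0,0,0,-1],
])

```text
clock: 7.62
tcp_pos: [0.5088, 0.3277, 0.1974]
orientation: [-2.101, -2.334, -0.0]
contact_force: [-0.1, -0.3, -0.4]
grip_width: 0.0233
gripper_force: 60.3
```

Run:
```python
from h import *
to([.51,.328,.2],1.675)
f=grab_frame('scene')[60:240,300:500];cv2.imwrite('pics/l1.png',np.hstack([cv2.resize(f,None,fx=2,fy=2,interpolation=2),cv2.resize(grab_frame('wrist')[100:340,200:440],(360,360))]))
c=np.array([.583,-.0417]);u=np.array([np.cos(-.157),np.sin(-.157)]);v=np.array([-u[1],u[0]])
for x in(.118,.13,.0,-.01): print(x,c+u*x+v*.003)
for q in([.617,-.0166],[.6091,-.0716],[.6697,-.0248],[.666,-.076],[.639,-.046]): d=np.array(q)-c;print(d@u,d@v)
```

```text
turn/6deg [-0.0053 -0.0088  0.0047] shift [ 0.0002  0.0012 -0.0026] now [0.5088 0.3277 0.1974] t 7.62
0.118 [ 0.7    -0.0572]
0.13 [ 0.7119 -0.0591]
0.0 [ 0.5835 -0.0387]
-0.01 [ 0.5736 -0.0372]
0.02965729613370053 0.03010738756581171
0.030454029530242295 -0.025451367062912962
0.08299124567816182 0.03024819235569269
0.08734217032604594 -0.020900604841391366
0.05598357449929292 0.004508812069949779
```

View pics/l1.png

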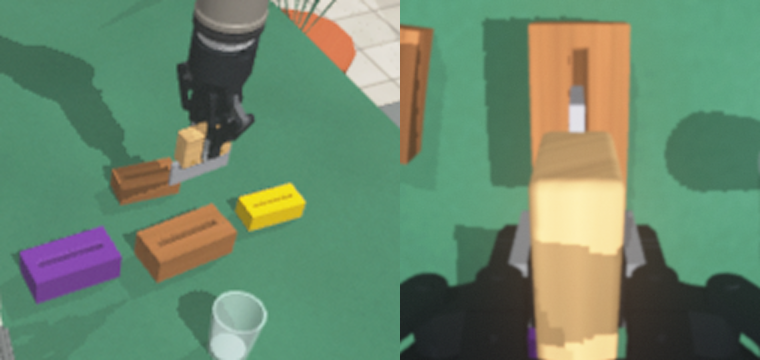

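The picture shows the scraper held level above the empty slot of the brown stand. I carry it to behind the chips.

apply_moves([
  [0,0,0.83,0,0,0,-1],
  [0,0,0.83,0,0,0,-1],
  [0,0,0.83,0,0,0,-1],
  [0,0,0,-0.0319,0.02325,0,-1],
  [0,0,0,-0.0319,0.02325,0,-1],
  [0,0,0,-0.0319,0.02325,0,-1],
  [0,0,0,-0.0319,0.02325,0,-1],
  [0,0,0,-0.0319,0.02325,0,-1],
])

```text
clock: 8.38
tcp_pos: [0.5996, 0.1504, 0.1977]
orientation: [-2.387, -2.041, -0.001]
contact_force: [0.1, 0.1, -1.6]
grip_width: 0.0231
gripper_force: 60.2
```

apply_moves([
  [0,0,0,-0.0319,0.02325,0,-1],
  [0,0,0,-0.0319,0.02325,0,-1],
  [0,0,0,-0.0319,0.02325,0,-1],
  [0,0,0,-0.0319,0.02325,0,-1],
  [0,0,0,-0.0319,0.02325,0,-1],
  [0,0,0,-0.0319,0.02325,0,-1],
  [0,0,0,0,0,0,-1],
  [0,0,0,0,0,0,-1],
])

```text
clock: 9.05
tcp_pos: [0.7075, -0.0631, 0.1964]
orientation: [-2.394, -2.034, 0.001]
contact_force: [0.1, 1.6, -0.9]
grip_width: 0.0231
gripper_force: 60.2
```

apply_moves([
  [0,0,0,0,0,0.02,-1],
  [0,0,0,0,0,0.02,-1],
  [0,0,0,0,0,0.02,-1],
  [0,0,0,0,0,0,-1],
  [0,0,0,0,0,0,-1],
  [0,0,0,0,0,0,-1],
  [0,0,0,0,0,0,-1],
  [0,0,0,0,0,0,-1],
])

```text
clock: 9.72
tcp_pos: [0.7079, -0.0582, 0.1391]
orientation: [2.387, 2.041, 0.004]
contact_force: [0.3, 0.5, 0.0]
grip_width: 0.0234
gripper_force: 60.2
```

Run:
```python
from h import *
to([.7069,-.0583,.1075],1.414)
f=grab_frame('scene')[180:320,210:350];g=grab_frame('top')[100:240,300:440]
cv2.imwrite('pics/c1.png',np.hstack([cv2.resize(f,(400,400),interpolation=2),cv2.resize(g,(400,400),interpolation=2)]))
```

```text
turn/6deg [ 0.0214 -0.0138  0.0082] shift [-0.0002 -0.001   0.0316] now [ 0.7079 -0.0582  0.1391] t 9.72
```

View pics/c1.png

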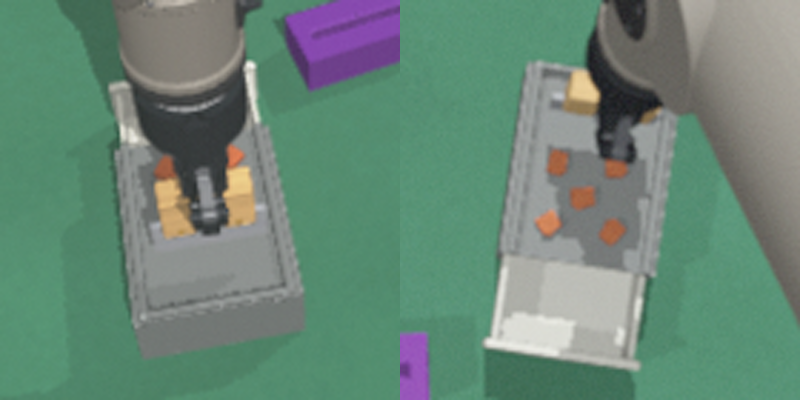

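The scraper is behind all five chips with clearance to the lips on both sides, so I lower the blade.

apply_moves([
  [0,0,0,0,-0.001,0.01,-1],
  [0,0,0,0,0,0.01,-1],
  [0,0,0,0,0,0.008,-1],
  [0,0,0,0,0,0.0035,-1],
  [0,0,0,0,0,0,-1],
  [0,0,0,0,0,0,-1],
  [0,0,0,0,0,0,-1],
  [0,0,0,0,0,0,-1],
])

```text
clock: 10.48
tcp_pos: [0.7058, -0.0586, 0.106]
orientation: [-2.388, -2.04, 0.0]
contact_force: [-2.3, -0.8, 6.3]
grip_width: 0.0233
gripper_force: 61.3
```

```bash
python3 -c "
from h import *
to([.7069,-.0583,.1075],1.414);print(telemetry.get_obs()['contact_force'])"
```

```text
turn/6deg [-0.007  -0.0054  0.0031] shift [ 0.0005  0.001  -0.0015] now [ 0.7058 -0.0586  0.106 ] t 10.48
[-2.2765 -0.8087  6.3338]
```

apply_moves([
  [0,0,0,0,0,-0.001,-1],
  [0,0,0,0,-0.006,0,-1],
  [0,0,0,0,-0.009,0,-1],
  [0,0,0,0,-0.009,0,-1],
  [0,0,0,0,-0.009,0,-1],
  [0,0,0,0,-0.009,0,-1],
  [0,0,0,0,-0.009,0,-1],
  [0,0,0,0,-0.009,0,-1],
])

```text
clock: 11.15
tcp_pos: [0.6456, -0.049, 0.1069]
orientation: [-2.387, -2.041, -0.001]
contact_force: [0.5, 0.4, -1.2]
grip_width: 0.0232
gripper_force: 60.3
```

apply_moves([
  [0,0,0,0,-0.009,0,-1],
  [0,0,0,0,-0.009,0,-1],
  [0,0,0,0,-0.009,0,-1],
  [0,0,0,0,-0.009,0,-1],
  [0,0,0,0,-0.009,0,-1],
  [0,0,0,0,-0.009,0,-1],
  [0,0,0,0,-0.009,0,-1],
  [0,0,0,0,-0.009,0,-1],
])

```text
clock: 11.82
tcp_pos: [0.5747, -0.0378, 0.1069]
orientation: [-2.387, -2.041, -0.001]
contact_force: [-0.9, -0.3, -1.7]
grip_width: 0.0233
gripper_force: 60.3
```

Run:
```python
from h import *
to([.575,-.0374,.1075],1.414)
f=grab_frame('scene')[180:320,210:350];g=grab_frame('top')[100:240,300:440]
cv2.imwrite('pics/c2.png',np.hstack([cv2.resize(f,(400,400),interpolation=2),cv2.resize(g,(400,400),interpolation=2)]))
```

```text
turn/6deg [-0.0031 -0.0094  0.0061] shift [ 0.0004  0.0003 -0.0006] now [ 0.5747 -0.0378  0.1069] t 11.82
```

View pics/c2.png

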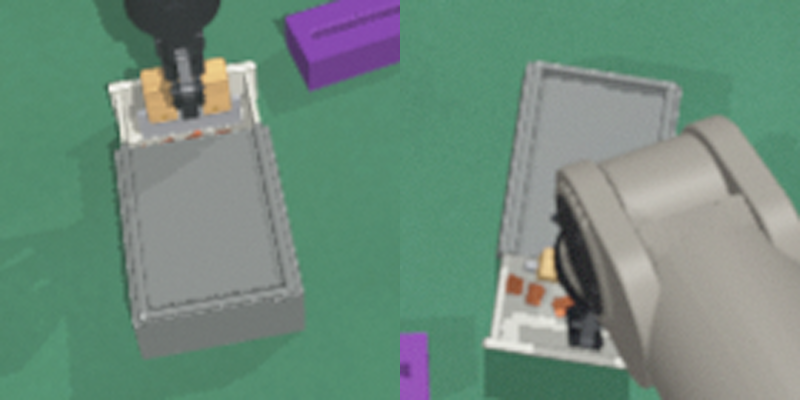

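The caddy top is clear and the chips lie in the drawer. I lift the scraper and take it back above the stand.

apply_moves([
  [0,0,0,0,0,-0.025,-1],
  [0,0,0,0,0,-0.034,-1],
  [0,0,0,0,0,-0.034,-1],
  [0,0,-0.83,0,0,0,-1],
  [0,0,-0.83,0,0,0,-1],
  [0,0,-0.83,0,0,0,-1],
  [0,0,0,0.037,-0.0028,0,-1],
  [0,0,0,0.037,-0.0028,0,-1],
])

```text
clock: 12.58
tcp_pos: [0.563, 0.0328, 0.1998]
orientation: [2.109, 2.328, 0.001]
contact_force: [0.6, 1.2, -1.3]
grip_width: 0.0231
gripper_force: 60.2
```

apply_moves([
  [0,0,0,0.037,-0.0028,0,-1],
  [0,0,0,0.037,-0.0028,0,-1],
  [0,0,0,0.037,-0.0028,0,-1],
  [0,0,0,0.037,-0.0028,0,-1],
  [0,0,0,0.037,-0.0028,0,-1],
  [0,0,0,0.037,-0.0028,0,-1],
  [0,0,0,0.037,-0.0028,0,-1],
  [0,0,0,0.037,-0.0028,0,-1],
])

```text
clock: 13.25
tcp_pos: [0.5089, 0.3288, 0.2003]
orientation: [-2.102, -2.334, -0.002]
contact_force: [0.4, 0.5, -0.9]
grip_width: 0.0232
gripper_force: 60.2
```

apply_moves([
  [0,0,0,0,0,0,-1],
  [0,0,0,0,0,0,-1],
  [0,0,0,0,0,0.03,-1],
  [0,0,0,0,0,0.03,-1],
  [0,0,0,0,0,0.025,-1],
  [0,0,0,0,0,0,-1],
  [0,0,0,0,0,0,-1],
  [0,0,0,0,0,0,-1],
])

```text
clock: 13.92
tcp_pos: [0.5103, 0.3272, 0.1167]
orientation: [-2.103, -2.333, -0.004]
contact_force: [0.0, 0.0, -0.6]
grip_width: 0.0237
gripper_force: 60.2
```

Run:
```python
from h import *
to([.5092,.3281,.053],1.675)
g=grab_frame('top');cv2.imwrite('pics/d1.png',np.hstack([cv2.resize(g[100:240,300:440],(400,400),interpolation=2),cv2.resize(grab_frame('wrist')[100:340,200:440],(400,400))]))
```

```text
turn/6deg [ 0.0158 -0.018  -0.0068] shift [ 0.0011 -0.001   0.0637] now [0.5103 0.3272 0.1167] t 13.92
```

View pics/d1.png

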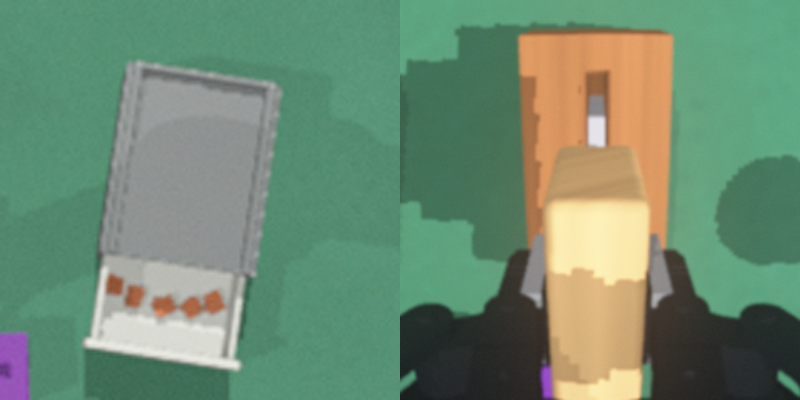

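All five chips lie on the drawer floor and the blade is lined up over the slot. I go down to just above the slot mouth and check the alignment.

apply_moves([
  [0,0,0,0.001,-0.001,0.01,-1],
  [0,0,0,0,0,0.01,-1],
  [0,0,0,0,0,0.006,-1],
  [0,0,0,0,0,0,-1],
  [0,0,0,0,0,0,-1],
  [0,0,0,0,0,0,-1],
  [0,0,0,0,0,0,-1],
  [0,0,0,0,0,0,-1],
])

```text
clock: 14.68
tcp_pos: [0.5082, 0.3283, 0.0896]
orientation: [-2.102, -2.334, -0.002]
contact_force: [-0.7, -0.2, -1.4]
grip_width: 0.0232
gripper_force: 60.2
```

```bash
python3 -c "
from h import *
to([.5092,.3281,.053],1.675)"
```

```text
turn/6deg [ 0.005  -0.0128  0.0036] shift [-0.0003  0.0009  0.0366] now [0.5082 0.3283 0.0896] t 14.68
```

apply_moves([
  [0,0,0,0,0.001,0,-1],
  [0,0,0,0,0,0.006,-1],
  [0,0,0,0,0,0.006,-1],
  [0,0,0,0,0,0.006,-1],
  [0,0,0,0,0,0.006,-1],
  [0,0,0,0,0,0.004,-1],
  [0,0,0,0,0,0,-1],
  [0,0,0,0,0,0,-1],
])

```text
clock: 15.35
tcp_pos: [0.5088, 0.3281, 0.0608]
orientation: [-2.102, -2.334, 0.0]
contact_force: [0.4, -0.3, -2.0]
grip_width: 0.0235
gripper_force: 60.2
```

```bash
python3 -c "
from h import *
to([.5092,.3281,.053],1.675);print(telemetry.get_obs()['contact_force'])"
```

```text
turn/6deg [-0.0071 -0.0071  0.004 ] shift [-0.      0.0004  0.0078] now [0.5088 0.3281 0.0608] t 15.35
[ 0.3667 -0.289  -1.9919]
```

apply_moves([
  [0,0,0,0,0,0.004,-1],
  [0,0,0,0,0,0.004,-1],
  [0,0,0,0,0,0.0005,-1],
  [0,0,0,0,0,0,-1],
  [0,0,0,0,0,0,-1],
  [0,0,0,0,0,0,-1],
  [0,0,0,0,0,0,-1],
  [0,0,0,0,0,0,-1],
])

```text
clock: 16.02
tcp_pos: [0.5093, 0.3285, 0.053]
orientation: [-2.102, -2.334, -0.002]
contact_force: [1.0, 1.1, 1.2]
grip_width: 0.0235
gripper_force: 60.5
```

apply_moves([
  [0,0,0,0,0,0,0],
  [0,0,0,0,0,0,1],
  [0,0,0,0,0,0,1],
  [0,0,0,0,0,0,1],
  [0,0,0,0,0,0,1],
  [0,0,0,0,0,0,1],
  [0,0,0,0,0,0,1],
  [0,0,0,0,0,0,1],
])

```text
clock: 16.68
tcp_pos: [0.509, 0.3282, 0.0527]
orientation: [-2.102, -2.334, -0.001]
contact_force: [0.7, 0.3, -0.2]
grip_width: 0.0852
gripper_force: 0.0
```

apply_moves([
  [0,0,0,0,0,-0.01,1],
  [0,0,0,0,0,-0.02,1],
  [0,0,0,0,0,-0.035,1],
  [0,0,0,0,0,-0.04,1],
  [0,0,0,0,0,-0.04,1],
  [0,0,-1,0,0,0,1],
  [0,0,-1,0,0,0,1],
  [0,0,-1,0,0,0,1],
])

```text
clock: 17.35
tcp_pos: [0.5094, 0.3284, 0.1998]
orientation: [1.704, 2.638, 0.005]
contact_force: [0.5, 0.1, -0.3]
grip_width: 0.0852
gripper_force: 0.0
```

apply_moves([
  [0,0,-1,0,0,0,1],
  [0,0,-1,0,0,0,1],
  [0,0,-1,0,0,0,1],
  [0,0,-1,0,0,0,1],
  [0,0,-1,0,0,0,1],
  [0,0,-1,0,0,0,1],
  [0,0,-1,0,0,0,1],
  [0,0,-1,0,0,0,1],
])

```text
clock: 18.02
tcp_pos: [0.509, 0.328, 0.1986]
orientation: [0.484, 3.104, 0.002]
contact_force: [-0.0, -0.6, -0.4]
grip_width: 0.0853
gripper_force: 0.0
```

apply_moves([
  [0,0,-1,0,0,0,0],
  [0,0,-0.5,0,0,0,-1],
  [0,0,0,0,-0.039,0,-1],
  [0,0,0,0,-0.039,0,-1],
  [0,0,0,0,-0.039,0,-1],
  [0,0,0,0,-0.039,0,-1],
  [0,0,0,0,-0.039,0,-1],
  [0,0,0,0,-0.039,0,-1],
], grip_force=20)

```text
clock: 18.68
tcp_pos: [0.4718, 0.0952, 0.1981]
orientation: [0.246, 3.131, 0.001]
contact_force: [0.8, -1.2, 0.2]
grip_width: -0.0001
gripper_force: 0.0
```

apply_moves([
  [0,0,0,0,-0.039,0,-1],
  [0,0,0,0,-0.039,0,-1],
  [0,0,0,0,-0.039,0,-1],
  [0,0,0,0,0,0,-1],
  [0,0,0,0,0,0,-1],
  [0,0,0,0,0,0,-1],
  [0,0,0,0,0,0,-1],
  [0,0,0,0,0,0,-1],
])

```text
clock: 19.35
tcp_pos: [0.4544, -0.0169, 0.1977]
orientation: [0.242, 3.132, 0.002]
contact_force: [-1.1, 0.6, -1.4]
grip_width: -0.0005
gripper_force: 0.0
```

Run:
```python
from h import *
o=telemetry.get_obs();to([.4566,-.0217,.035],2.984,o);print(o['grip_width'])
for n in C:
    f=grab_frame(n);d=silhouettes('scraper',n)[0];print(n,d['p'],d['extent'],proj(n,[[.51,.328,.093]]))
    m=d['mask'].astype(float)
    for dz in(-.01,0,.01,.02): 
        b=[SCR[0]+[0,0,dz]];print(dz,fit({n:m},b,[.51,.328,.104]))
    k=cv2.cvtColor(f,cv2.COLOR_BGR2HSV);x0,y0,x1,y1=(186,203,248,243) if n=='top' else(362,150,424,200)
    cv2.imwrite(f'fin_{n}.png',f)
```

```text
turn/6deg [0.0139 0.0027 0.0333] shift [-0.003  -0.0044  0.1627] now [ 0.4544 -0.0169  0.1977] t 19.35
-0.0004582452283061854
scene 0.63 [392.9, 170.4, 27.2, 24.1] [[395.3466 163.8561]]
-0.01 (array([0.5018, 0.3319, 0.1615]), np.float64(0.11584144859573153))
0 (array([0.51  , 0.326 , 0.1673]), np.float64(0.12644528098951324))
0.01 (array([0.518 , 0.3201, 0.1862]), np.float64(0.1388204967199299))
0.02 (array([0.5259, 0.315 , 0.2286]), np.float64(0.15122677066215362))
top 0.78 [213.9, 223.6, 42.4, 14.1] [[208.8307 222.2787]]
-0.01 (array([0.5076, 0.3301, 0.111 ]), np.float64(0.09096139226201472))
0 (array([0.5076, 0.3271, 0.1   ]), np.float64(0.09319529641932778))
0.01 (array([0.5077, 0.3243, 0.1011]), np.float64(0.09550002513952438))
0.02 (array([0.5077, 0.3211, 0.1006]), np.float64(0.10145315677230571))
```

The scraper fit agrees with its being seated. I go down in front of the drawer panel.

apply_moves([
  [0,0,0,0,-0.0045,0.02,-1],
  [0,0,0,0,0,0.035,-1],
  [0,0,0,0,0,0.035,-1],
  [0,0,0,0,0,0.035,-1],
  [0,0,0,0,0,0.025,-1],
  [0,0,0,0,0,0.0125,-1],
  [0,0,0,0,0,0,-1],
  [0,0,0,0,0,0,-1],
])

```text
clock: 20.22
tcp_pos: [0.4532, -0.0222, 0.0347]
orientation: [-0.245, -3.131, -0.002]
contact_force: [0.1, -0.9, -0.0]
grip_width: -0.0001
gripper_force: 0.0
```

apply_moves([
  [0,0,0,-0.006,0,0,-1],
  [0,0,0,-0.008,0,0,-1],
  [0,0,0,-0.008,0,0,-1],
  [0,0,0,-0.008,0,0,-1],
  [0,0,0,-0.008,0,0,-1],
  [0,0,0,-0.008,0,0,-1],
  [0,0,0,-0.008,0,0,-1],
  [0,0,0,-0.008,0,0,-1],
])

```text
clock: 20.88
tcp_pos: [0.5152, -0.0329, 0.0348]
orientation: [-0.247, -3.131, -0.001]
contact_force: [-1.3, -0.7, 2.2]
grip_width: -0.0003
gripper_force: 0.8
```

```bash
python3 -c "
from h import *
o=telemetry.get_obs();to([.4566,-.0217,.035],2.984,o);print(o['contact_force'])
d=o['tcp_pos'][:2]-[.583,-.0417];print('local',d@[.9877,-.1564],d@[.1564,.9877])"
```

```text
turn/6deg [ 0.0068 -0.0074  0.0015] shift [ 0.0596  0.0019 -0.0002] now [ 0.5152 -0.0329  0.0348] t 20.88
[-1.326  -0.7459  2.2461]
local -0.06838374744537647 -0.0019367813099794712
```

apply_moves([
  [0,0,0,-0.008,0,0,-1],
  [0,0,0,-0.008,0,0,-1],
  [0,0,0,-0.008,0,0,-1],
  [0,0,0,-0.008,0,0,-1],
  [0,0,0,-0.006,0,0,-1],
  [0,0,0,-0.004,0,0,-1],
  [0,0,0,0,0,0,-1],
  [0,0,0,0,0,0,-1],
])

```text
clock: 21.55
tcp_pos: [0.5565, -0.0388, 0.0349]
orientation: [0.246, 3.131, 0.003]
contact_force: [-0.7, 0.1, -0.1]
grip_width: -0.0001
gripper_force: 0.0
```

apply_moves([
  [0,0,0,-0.002,0,0,-1],
  [0,0,0,-0.002,0,0,-1],
  [0,0,0,-0.001,0,0,-1],
  [0,0,0,0,0,0,-1],
  [0,0,0,0,0,0,-1],
  [0,0,0,0,0,0,-1],
  [0,0,0,0,0,0,-1],
  [0,0,0,0,0,0,-1],
])

```text
clock: 22.22
tcp_pos: [0.5611, -0.04, 0.0349]
orientation: [0.247, 3.132, 0.001]
contact_force: [-1.1, 0.5, -0.0]
grip_width: -0.0002
gripper_force: 0.1
```

```bash
python3 -c "
from h import *
o=telemetry.get_obs();print(o['contact_force'])
d=o['tcp_pos'][:2]-[.583,-.0417];print('local',d@[.9877,-.1564],d@[.1564,.9877])"
```

```text
[-1.0839  0.5472 -0.0001]
local -0.021894377505201137 -0.0017725524747815263
```

Now small steps, watching the force.

apply_moves([
  [0,0,0,-0.001,0,0,-1],
  [0,0,0,-0.001,0,0,-1],
  [0,0,0,-0.001,0,0,-1],
  [0,0,0,0,0,0,-1],
  [0,0,0,0,0,0,-1],
  [0,0,0,0,0,0,-1],
  [0,0,0,0,0,0,-1],
  [0,0,0,0,0,0,-1],
])

```text
clock: 22.88
tcp_pos: [0.5636, -0.0405, 0.0348]
orientation: [-0.247, -3.131, -0.001]
contact_force: [-3.8, -0.2, 2.0]
grip_width: -0.0001
gripper_force: 1.8
```

apply_moves([
  [0,0,0,-0.001,0,0,-1],
  [0,0,0,-0.001,0,0,-1],
  [0,0,0,0,0,0,-1],
  [0,0,0,0,0,0,-1],
  [0,0,0,0,0,0,-1],
  [0,0,0,0,0,0,-1],
  [0,0,0,0,0,0,-1],
  [0,0,0,0,0,0,-1],
])

```text
clock: 23.55
tcp_pos: [0.5636, -0.0405, 0.0346]
orientation: [-0.246, -3.128, 0.0]
contact_force: [-9.7, 0.7, 8.6]
grip_width: 0.0001
gripper_force: 4.9
```

The panel is on its stop: about 10 N and no further motion, 8 mm ahead of the caddy front. I back off and check.

apply_moves([
  [0,0,0,0.01,0,0,-1],
  [0,0,0,0.02,0,0,-1],
  [0,0,0,0.03,0,0,-1],
  [0,0,0,0.03,0,0,-1],
  [0,0,0,0,0,-0.035,-1],
  [0,0,0,0,0,-0.04,-1],
  [0,0,0,0,0,-0.04,-1],
  [0,0,0,0,0,-0.04,-1],
])

```text
clock: 24.22
tcp_pos: [0.4771, -0.0265, 0.1916]
orientation: [0.245, 3.131, 0.002]
contact_force: [1.1, -0.9, -0.1]
grip_width: -0.0
gripper_force: 0.0
```

apply_moves([
  [0,0,0,0,-0.035,0,-1],
  [0,0,0,0,-0.035,0,-1],
  [0,0,0,0,-0.035,0,-1],
  [0,0,0,0,-0.035,0,-1],
  [0,0,0,0,-0.03,0,-1],
  [0,0,0,0,0,0,-1],
  [0,0,0,0,0,0,-1],
  [0,0,0,0,0,0,-1],
])

```text
clock: 24.88
tcp_pos: [0.4509, -0.1943, 0.1899]
orientation: [0.246, 3.131, 0.002]
contact_force: [0.3, 0.4, 0.1]
grip_width: -0.0
gripper_force: 0.0
```

Run:
```python
from h import *
f=grab_frame('scene');g=grab_frame('top')
H=cv2.cvtColor(g,cv2.COLOR_BGR2HSV)
m=~((H[...,0]>60)&(H[...,0]<95)&(H[...,1]>95));z=np.zeros((400,640));z[115:235,325:405]=m[115:235,325:405]
for o in(0,.004,.008,.012,.016,.02): print(o,1-np.minimum(z,r:=render('top',CAD+[box(-o,0,-.069,.069,.005,.057)],[.583,-.0417,-.157])).sum()/np.maximum(z,r).sum())
cv2.imwrite('pics/e.png',np.hstack([cv2.resize(f[130:310,150:450],None,fx=1.33,fy=1.33,interpolation=2),cv2.resize(g[110:290,180:480],None,fx=1.33,fy=1.33,interpolation=2)]))
```

```text
0 0.0706599602054171
0.004 0.05299087418831605
0.008 0.033855432433859245
0.012 0.023756334509192234
0.016 0.04199171098112775
0.02 0.060018488157114525
```

View pics/e.png

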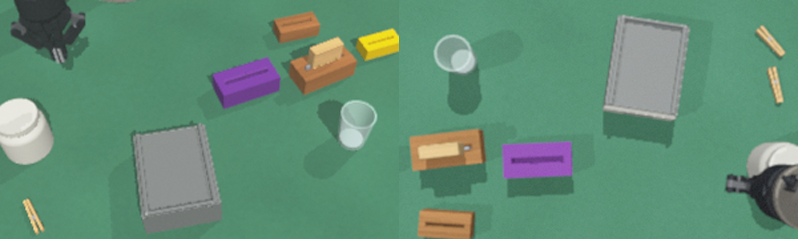

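The final view shows the drawer shut, the scraper seated in the brown stand, and the tub, cup and pegs unmoved. I hand in.

```bash
python3 -c "
from bench import order
print(order.hand_in())"
```

```text
the job is handed in; nothing more can be done
None
```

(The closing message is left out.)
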